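Move the charged battery pack from the charger to the hand vacuum

ROBOT

A 6-joint arm with a two-finger parallel gripper is mounted at the origin on the work surface. World frame = base frame: x ahead of the robot, y to its left, z up, the work surface at z = 0. Lengths are in m, angles in rad, forces in N, time in s.
With the tool pointing down it reaches from about 0.35 to 0.975 m from the base axis. Payload 7.1 kg.
Tool frame: the origin (TCP) lies on the centre line of the jaws, within the pads' length; the fingertips stand 8 mm ahead of it and the grasp point (between the pads) lies 11 mm behind it; z points along the fingers, x is the direction in which the jaws open and shut, and the axes are right-handed (so a half turn about z gives the same grasp; the last joint's range is limited). The gripper opens to 88 mm and grips with 3 to 60 N. Pads are 20 mm wide; open, the fingers measure 115 mm over their backs; the gripper's body (75 mm by 178 mm) begins 61 mm behind the grasp point.
Start: joints at [-1.343, 0.423, 1.63, -0, 1.089, -0.019], TCP at [0.153, -0.606, 0.231] pointing down, gripper open.
Joint ranges: [-3, 3], [-0.9, 2.11], [0.09, 2.58], [-1.31, 4.45], [0.11, 2.69], [-2.54, 2.54]. Speed limits (rad/s): [2.39, 2.39, 3.01, 3.14, 3.14, 3.14].

INTERFACE

Orientations are given as a unit quaternion [x, y, z, w].
In Python, from plant import ctrl gives the robot as it stands.
- The arm moves only by the tool jog_arm, never from a script. Its arguments are lists of equal length, an entry for each row: "translation": the shift along the world's x, y, z in m, a list of three; "rotation": the turn, a rotation vector about the world's x, y, z in rad, a list of three; "claw": the finger opening in m, from 0 to 0.0878. A call has 1 to 12 rows; each row is the pose to reach, as a shift and turn from the pose measured when the call began; what a row does not reach only later rows make up. A row lasts 1/10 s, in which the tool goes at most 50 mm and 8.59 degrees, less where a joint would pass 70% of its speed; a pose out of reach is approached as far as the arm can. A call with a gripper value outside its range is refused whole. The fingers move at their own pace and stop on an object; the grip force is fixed at half the most. Time passes only in rows, so rows that repeat a pose let the fingers close. It gives the time, the measured TCP pose, the force and the opening at its end, in the units of the state.
- ctrl.read_state(): the state, without advancing time (a new reading comes with each control period).
- ctrl.snapshot(name): name is "scene" or "top" or "wrist"; returns the picture (480x640x3 uint8, red, green, blue); there is no depth.
- ctrl.camera_info(name): a dict with "K" (3x3 intrinsics, pixels), "k1" (the pictures are not rectified: a ray, as slopes to the right and down, at radius r is drawn at 1 + k1 r^2 times it, then the intrinsics apply), "R" (3x3) and "t" (3): a world point X has camera coordinates R X + t. Camera axes: x right, y down, z forward; pixel columns grow to the right and rows downward; lengths in m; the calibration is good to about 2 mm. A picture is of the moment at which its call begins: read the wrist's pose just before it. camera_info takes no time and is no camera call; for the wrist camera it gives the pose at the moment of the call.
- ctrl.hand_in(): hands the job in, once; it reports no verdict.
The state is a dict: "t": time; "qpos": joint angles; "joint_vel": joint speeds; "joint_efforts": joint torques, N m; "ee_pos": TCP position; "ee_rot": TCP orientation; "wrist_force": force on the tool from outside, world axes, zero at the start; "wrist_torque": the same for the moment, N m; "gripper_width": finger opening in m.
Only numpy, scipy, OpenCV 4.12 (cv2) and the standard library are available. Lean on these libraries where they do the work, as an engineer would, in place of code of your own. Each camera call takes 0.05 s, during which the arm holds its last target. There are 200 camera calls.

TASK

The battery pack on the charger is full and the hand vacuum has none. Press the charger's orange release tongue so that the pack springs loose, slide the pack off the charger, then slide it into the vacuum's battery port, fully home, until the vacuum's own orange tongue clicks up behind it, and let go. Work by feel and gently: neither tear at a latched pack nor ram or twist it in the rails, do not lean hard on the charger or the vacuum, and leave the markers and the basket where they are.

Things in the scene. Friction and masses are not known exactly. Their poses are not given: they have to be found in the camera images.
- pack: Battery pack, teal with dark trim, 0.3 kg (may vary by a fifth). Millimetres from its origin, the centre of its underside: body x -36 to 36, 50 wide in y, z 13 to 53, flat sides to pinch. Under it a T foot: neck 24 wide, z 6 to 14, flange 36 wide, z 0 to 6, both x -36 to 30, then a nose 24 wide to the front, x = 36. +x is the front and must enter a port first; z up.
- pack_rear (a point): Centre of the pack's rear face, the one with four green charge lamps: 36 mm behind the pack's origin along x and 33 mm up; axes as the pack's. In a port the pack's axes are parallel to the port's.
- charger: The charger: light grey housing 150 x 94 mm fixed to the table, with a dark battery port on top that opens towards its -x side. Origin on the table below charger_home, axes as that point's. More than 25 N on it, or between it and the pack, counts as damage.
- charger_home (a point): Where a latched pack's origin lies, on the channel floor 40 mm above the table. x: the way a pack slides in (off along -x), z up. The port is the same in charger and vacuum; mm from home: floor x -36 to 38, its first 8 bevelled; rails x -14 to 38, 39 apart inside, 54 over all, 11 high, with lips 29 apart, underside at z 7.5, over the pack's flange: the foot has 1.5 play all round.
- charger_tongue (a point): Middle of the slope of the charger's orange tongue, at rest, 54 mm behind charger_home: press here straight down with closed fingertips. The tongue, 34 wide, rises from z = -3 at x = -70 to z = 5 at x = -39 (mm from home), then is level to its catch edge at x = -36, just behind the pack. The deck round it is 6 below the channel floor; guards with tops at z = 0 lie beyond y = 23.
- charger_catch (a joint): The charger's tongue: 0 m up, grows as it is pressed straight down, at most 0.008; takes about 3 to 5 N with a pack latched. Past 0.0055 the pack is free and a sprung ejector pin drives it out, about 8 to 12 mm, over the tongue, which then stays down under it: the pack is loose and can be slid off along -x.
- vac: Cordless hand vacuum, light grey, clear dust cup, dark handle, 400 mm long, 160 tall, nose to +x; battery port on the rear deck at its -x end; handle from 60 mm ahead of vac_home. Origin on the table below vac_home. It lies loosely in its cradle: pushed along +x with over 3 N it slides 3 to 20 mm forward (varies) until it meets the cradle's lip, carrying vac_home along; it moves no other way.
- cradle: The vacuum's dark cradle, 408 x 104 mm, fixed to the table, parallel to the vacuum, with a 55 mm tall lip across its front end (x = 336 to 346 mm). Origin on the table, 0 to 17 mm behind the point below vac_home at the start. A push of 12 to 16 N is ample for fitting the pack; 25 N on the pack, vacuum, cradle or charger (all contacts added up) counts as damage.
- vac_home (a point): Where a latched pack's origin lies in the vacuum's port, on the channel floor 75 mm above the table. Axes, rails and floor as described for charger_home. A pushed pack goes at most 2 mm beyond this point, to the end stop; let go, the ejector pin moves it back to here against the tongue's catch edge, or, if the tongue has not clicked up, out again.
- vac_mouth (a point): Mouth of the vacuum's rails, on the channel floor, 25 mm behind vac_home: from here to x = -14 mm the rails' inner walls taper together, about 5 mm per side. A pack being fitted starts with its origin 110 mm or more behind vac_home, at the channel floor's height, so that its front is behind the tongue.
- vac_stop (a point): Face of the vacuum's end stop, 38 mm ahead of vac_home, at the ejector pin's height (23 mm). The pin sticks out 14 mm at rest; a pack meets it 12 mm before home; it pushes back 2.5 N at first, 4.5 N at the stop. Sliding the pack takes about 2 to 4 N over the tongue and 5 to 9 N near home, more if held askew; after the click it comes up hard against the stop.
- vac_catch (a joint): The vacuum's orange tongue, as the charger's and 36 to 70 mm behind vac_home: 0 m up; a pack sliding in presses it down by itself, more than 0.004 while the pack lies over it; it springs back to 0 with a click behind the pack.
- marker_blue: Bystander: white dry-erase marker with blue cap, lying, 126 long, 18 thick; origin at the middle of its underside.
- marker_red: Bystander: the same with a red cap.
- marker_green: Bystander: the same with a green cap.
- basket: Bystander: little wicker basket with corks, 110 across, 39 tall; origin at the centre of its underside.
Mind the look-alikes: they are no part of the job. What is shaped like the charger but green or red is not meant. What is shaped like the pack but blue is not meant.

How it is judged:
On the way, in this order (a step that is already met when the one before it is completed fails the run):
1. the charger's tongue is pressed and the pack has sprung loose (x of pack in the frame of charger_home below -0.004 m), for 0.05 s.
2. the pack is off the charger's rails (distance between pack and charger_home above 0.07 m), for 0.1 s.
At the end, for the whole second after the job is handed in: the pack sits latched in the vacuum's port, front first: its origin within 2 mm short of and 3 mm beyond the home point along the rails and within 3 mm across and in height, the vacuum's tongue up behind it (less than 1.5 mm down), at rest and let go (x of pack in the frame of vac_home between -0.002 and 0.003 m and y of pack in the frame of vac_home between -0.003 and 0.003 m and z of pack in the frame of vac_home between -0.003 and 0.003 m and x of pack_rear in the frame of vac_home below -0.03 m and value of joint vac_catch below 0.0015 m and linear speed of pack below 0.01 m/s); the robot touches nothing.
It fails at once if the pack is pulled, rammed or twisted against the charger with more than 25 N (contact force between pack and charger above 25 N).
It fails at once if the pack is rammed or twisted against the vacuum with more than 25 N (contact force between pack and cradle above 25 N).
It fails at once if the robot leans on the charger with more than 25 N (contact force between any of the fingers, the arm and charger above 25 N).
It fails at once if the robot leans on the vacuum with more than 25 N (contact force between any of the fingers, the arm and cradle above 25 N).
It fails at once if a marker or the basket is shifted by more than 20 mm (distance of any of marker_blue, marker_red, marker_green, basket from where it was at the start of the episode above 0.02 m).
It also fails if it takes over 61 s, if anything falls off the work surface, if the arm or the gripper's body presses on something with over 40 N, if the wrist force passes 120 N, or if a joint passes its speed limit or range.

## Working session

There is one attempt and no reset: what is moved stays moved. The work goes in short steps, Python scripts to look and compute and a tool call to move; the robot and the scene stay as the last step left them, time stands still between calls to the robot, and variables do not carry over. Pictures are saved under pics/ and viewed, about 8 in all and at most 12, crops included, and the job is handed in when it is done.

Besides the shell and the picture viewer there is one more tool, called as a command line: name --argument value ..., lists and objects as JSON in quotes. jog_arm: Moves the arm, as the interface text tells. Its arguments: {"type":"object","properties":{"translation":{"type":"array"},"rotation":{"type":"array"},"claw":{"type":"array"}},"required":["translation","rotation","claw"]}

```bash
mkdir -p pics; ls; python3 - <<'E'
from plant import ctrl
import cv2
s=ctrl.read_state();print(s)
for n in("scene","top"):
    im=ctrl.snapshot(n);cv2.imwrite(f"pics/{n}0.png",im[:,:,::-1]);i=ctrl.camera_info(n);print(n,i)
E
```

```text
pics
{'t': 0.0, 'qpos': array([-1.34300381e+00,  4.23826111e-01,  1.63065048e+00,  7.91378152e-06,
        1.08861499e+00, -1.89952911e-02]), 'joint_vel': array([ 8.90637086e-04, -1.34554903e-04,  2.68671721e-04, -4.53360708e-04,
       -6.10777024e-05, -9.16917203e-05]), 'joint_efforts': array([ 9.97203533e-04, -5.44628656e+01, -2.73666930e+01,  6.44274708e-02,
        2.29074742e-02, -1.06570149e-04]), 'ee_pos': array([ 0.15259228, -0.60554281,  0.22992642]), 'ee_rot': array([ 7.88760448e-01, -6.14700247e-01, -5.80085326e-04, -4.74562824e-04]), 'wrist_force': array([-0.60215318,  0.93126366, -0.11492338]), 'wrist_torque': array([-0.00662167, -0.01918575,  0.0283491 ]), 'gripper_width': 0.08761557211543711}
scene {'K': array([[513.69357713,   0.        , 326.91056299],
       [  0.        , 513.69357713, 242.90024447],
       [  0.        ,   0.        ,   1.        ]]), 'k1': -0.14969770583319206, 'R': array([[ 0.16599815,  0.9861177 , -0.00406253],
       [ 0.8182078 , -0.14003023, -0.55760876],
       [-0.55043674,  0.08923803, -0.83009395]]), 't': array([-0.07260557, -0.40709387,  1.46790629])}
top {'K': array([[506.38263349,   0.        , 315.37430559],
       [  0.        , 506.38263349, 241.78443268],
       [  0.        ,   0.        ,   1.        ]]), 'k1': 0.0012827794101393539, 'R': array([[-0.01337578, -0.99986107, -0.00994607],
       [-0.99510945,  0.01428448, -0.09774016],
       [ 0.09786865,  0.00859007, -0.99516227]]), 't': array([0.01122704, 0.55465214, 1.12978938])}
```

View pics/top0.png

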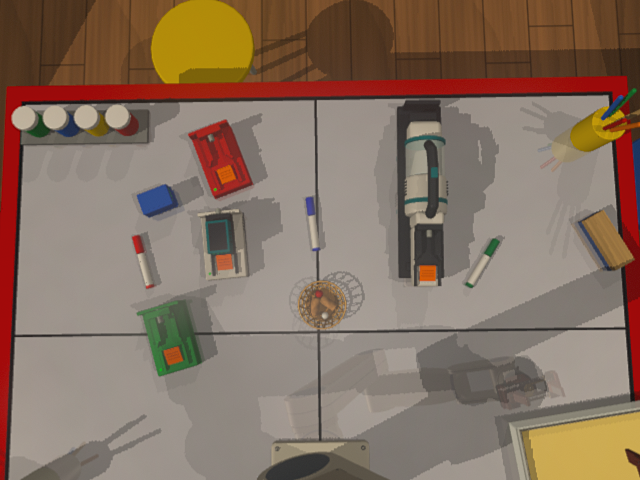

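View pics/scene0.png

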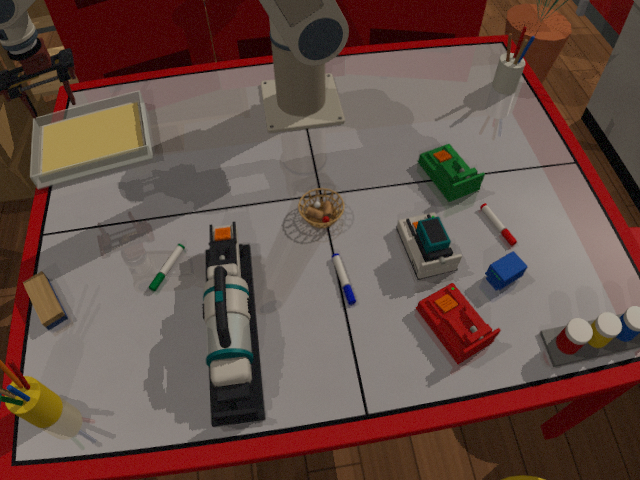

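```bash
python3 - <<'E'
import cv2,numpy as np
im=cv2.imread('pics/top0.png')
a=cv2.resize(im[200:290,190:260],None,fx=5.5,fy=5.5,interpolation=cv2.INTER_CUBIC)
b=cv2.resize(im[200:290,385:455],None,fx=5.5,fy=5.5,interpolation=cv2.INTER_CUBIC)
o=np.hstack([a,b]);print(o.shape);cv2.imwrite('pics/crop.png',o)
E
```

```text
(495, 770, 3)
```

View pics/crop.png

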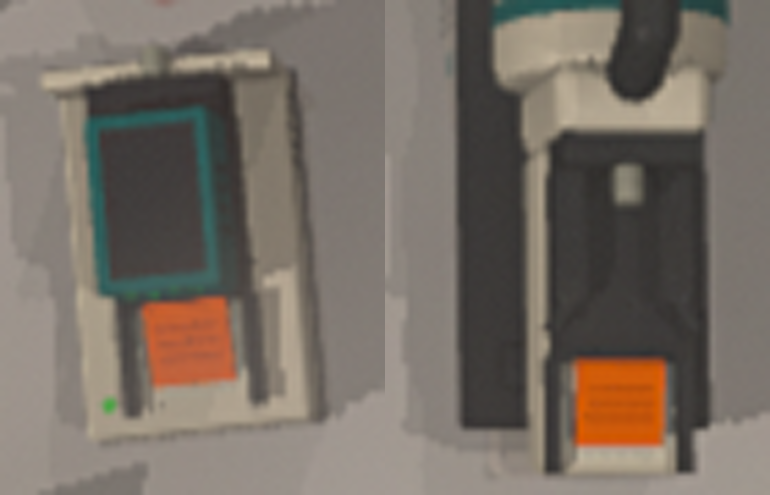

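```bash
cat > h.py <<'E'
import numpy as np
from scipy.optimize import least_squares
from scipy.spatial.transform import Rotation as Ro
def proj(i,X):
    c=np.atleast_2d(X)@i['R'].T+i['t'];p=c[:,:2]/c[:,2:];p=p*(1+i['k1']*(p**2).sum(1,keepdims=True))
    return p@i['K'][:2,:2].T+i['K'][:2,2]
def fit(i,P,uv,z0,x0):
    """pose x,y,yaw of a frame at height z0; P local points (m), uv pixels"""
    P=np.array(P,float);uv=np.array(uv,float)
    def w(q):
        c,s=np.cos(q[2]),np.sin(q[2]);return np.c_[q[0]+c*P[:,0]-s*P[:,1],q[1]+s*P[:,0]+c*P[:,1],z0+P[:,2]]
    r=least_squares(lambda q:(proj(i,w(q))-uv).ravel(),x0);return r.x,r.fun.reshape(-1,2)
E
python3 - <<'E'
from plant import ctrl
from h import *
np.set_printoptions(precision=4,suppress=True)
i=ctrl.camera_info('top');print('C',-i['R'].T@i['t'])
f=lambda L,ox,oy,d=0:[((u-d+.5)/5.5-.5+ox,(v+.5)/5.5-.5+oy) for u,v in L]
pk=[(.036,.025,.053),(.036,-.025,.053),(-.036,-.025,.053),(-.036,.025,.053)]
tg=[(-.07,.017,-.003),(-.07,-.017,-.003)]
ua=f([(88,119),(207,107),(219,285),(102,295)],190,200);ub=f([(152,387),(236,379)],190,200)
for P,U in((pk,ua),(tg,ub),(pk+tg,ua+ub)):
    q,r=fit(i,P,U,.04,[.5,.2,0]);print('ch',q,r.round(1).tolist())
tv=[(-.036,.017,.005),(-.036,-.017,.005)]+tg
q,r=fit(i,tv,f([(577,360),(665,362),(576,445),(665,446)],385,200,385),.075,[.5,-.2,0]);print('vac',q,r.round(1).tolist())
# axis of vacuum stop pin: print pixel->world for pin
s=ctrl.read_state();print(Ro.from_quat(s['ee_rot']).as_matrix());w=ctrl.camera_info('wrist');print(w, -w['R'].T@w['t'],s['ee_pos'])
E
```

```text
C [ 0.4415 -0.0064  1.1786]
ch [0.5635 0.2141 0.0785] [[-0.7, -0.4], [0.6, -0.4], [1.0, 0.2], [-0.9, 0.6]]
ch [0.5643 0.2143 0.0814] [[0.1, -0.0], [-0.1, 0.0]]
ch [0.5637 0.2141 0.0791] [[-0.7, -0.5], [0.6, -0.5], [1.0, 0.1], [-0.9, 0.5], [0.1, 0.2], [-0.1, 0.3]]
vac [ 0.5316 -0.2398 -0.0115] [[0.3, -0.0], [0.0, -0.4], [0.1, 0.3], [-0.4, 0.1]]
[[ 0.2443 -0.9697 -0.0003]
 [-0.9697 -0.2443  0.0013]
 [-0.0014 -0.     -1.    ]]
{'K': array([[408.2607,   0.    , 322.1464],
       [  0.    , 408.2607, 238.7276],
       [  0.    ,   0.    ,   1.    ]]), 'k1': -0.0418055562001097, 'R': array([[ 0.2431, -0.97  , -0.0012],
       [-0.9244, -0.232 ,  0.3028],
       [-0.294 , -0.0725, -0.9531]]), 't': array([-0.6229, -0.0352,  0.3919])} [ 0.2341 -0.5839  0.3834] [ 0.1526 -0.6056  0.23  ]
```

jog_arm --translation '[[0.04, 0.03, 0.01], [0.08, 0.06, 0.02], [0.12, 0.09, 0.03], [0.155, 0.13, 0.03], [0.19, 0.17, 0.03], [0.225, 0.21, 0.03], [0.26, 0.25, 0.03], [0.295, 0.29, 0.03], [0.33, 0.33, 0.03], [0.345, 0.37, 0.03], [0.353, 0.41, 0.03], [0.353, 0.45, 0.03]]' --rotation '[[0, 0, 0.12], [0, 0, 0.24], [0, 0, 0.36], [0, 0, 0.48], [0, 0, 0.6], [0, 0, 0.72], [0, 0, 0.84], [0, 0, 0.96], [0, 0, 1.08], [0, 0, 1.2], [0, 0, 1.32], [0, 0, 1.44]]' --claw '[0.08, 0.06, 0.04, 0.02, 0, 0, 0, 0, 0, 0, 0, 0]'

```text
t: 1.3
ee_pos: [0.5067, -0.1533, 0.2597]
ee_rot: [0.998, 0.061, -0.001, -0.0]
wrist_force: [-0.2, -0.2, 0.2]
gripper_width: 0.0006
```

jog_arm --translation '[[0, 0.03, 0], [0, 0.07, 0], [0, 0.11, 0], [0, 0.15, 0], [0, 0.19, 0], [0, 0.23, 0], [0, 0.27, -0.01], [0, 0.31, -0.03], [0, 0.345, -0.05], [-0.001, 0.363, -0.06], [-0.001, 0.363, -0.06], [-0.001, 0.363, -0.06]]' --rotation '[[0, 0, 0.14], [0, 0, 0.28], [0, 0, 0.42], [0, 0, 0.56], [0, 0, 0.7], [0, 0, 0.84], [0, 0, 0.98], [0, 0, 1.12], [0, 0, 1.26], [0, 0, 1.4], [0, 0, 1.528], [0, 0, 1.528]]' --claw '[0, 0, 0, 0, 0, 0, 0, 0, 0, 0, 0, 0]'

```text
t: 2.5
ee_pos: [0.5051, 0.2102, 0.1988]
ee_rot: [0.678, 0.735, -0.001, -0.0]
wrist_force: [-0.4, 0.2, 0.5]
gripper_width: 0.0002
```

```bash
python3 - <<'E'
from plant import ctrl
import cv2,pickle
s=ctrl.read_state();i=ctrl.camera_info('wrist');im=ctrl.snapshot('wrist');cv2.imwrite('pics/w1.png',im[:,:,::-1]);pickle.dump((s,i),open('w1.pkl','wb'))
print(s['t'],s['ee_pos'],s['ee_rot'],s['wrist_force'])
E
```

```text
2.5 [0.5050671  0.21020663 0.19879412] [ 6.77708638e-01  7.35329477e-01 -1.24963523e-03 -1.97410821e-05] [-0.42745025  0.22227912  0.45571649]
```

View pics/w1.png

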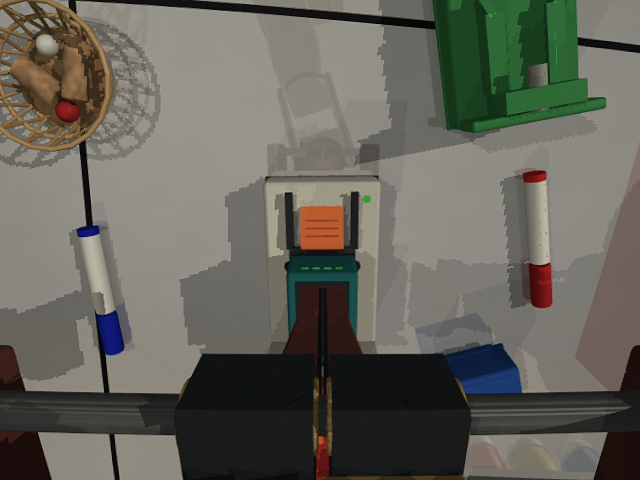

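```bash
python3 - <<'E'
import pickle;from h import *
np.set_printoptions(precision=4,suppress=True)
s,i=pickle.load(open('w1.pkl','rb'))
tg=[(-.07,-.017,-.003),(-.07,.017,-.003),(-.036,-.017,.005),(-.036,.017,.005)]
U=[(300,206.5),(344,206.5),(300.5,249),(344.5,249)]
print(fit(i,tg,U,.04,[.56,.21,.08]));print(fit(i,tg[:2],U[:2],.04,[.56,.21,.08])[0])
# tcp projection at tip
T=np.array(s['ee_pos']);print(proj(i,[T+[0,0,-.008]]))
E
```

```text
(array([0.5642, 0.2163, 0.0867]), array([[ 0.6206, -0.5913],
       [-0.383 , -0.8491],
       [ 0.5544,  0.8509],
       [-0.7935,  0.6113]]))
[0.5648 0.2159 0.0806]
[[319.4236 308.453 ]]
```

jog_arm --translation '[[0.001, 0, -0.04], [0.001, 0, -0.08], [0.001, 0, -0.115], [0.001, 0, -0.137], [0.001, 0, -0.144], [0.001, 0, -0.144], [0.001, 0, -0.147], [0.001, 0, -0.149], [0.001, 0, -0.149]]' --rotation '[[0, 0, 0], [0, 0, 0], [0, 0, 0], [0, 0, 0], [0, 0, 0], [0, 0, 0], [0, 0, 0], [0, 0, 0], [0, 0, 0]]' --claw '[0, 0, 0, 0, 0, 0, 0, 0, 0]'

```text
t: 3.45
ee_pos: [0.5072, 0.2101, 0.0512]
ee_rot: [0.68, 0.734, 0.0, 0.001]
wrist_force: [0.3, -0.5, 1.4]
gripper_width: 0.0008
```

jog_arm --translation '[[0, 0, -0.0015], [0, 0, -0.003], [0, 0, -0.0045], [0, 0, -0.0045]]' --rotation '[[0, 0, 0], [0, 0, 0], [0, 0, 0], [0, 0, 0]]' --claw '[0, 0, 0, 0]'

```text
t: 3.85
ee_pos: [0.5072, 0.2101, 0.0466]
ee_rot: [0.68, 0.734, 0.0, 0.001]
wrist_force: [-0.6, 0.3, 0.5]
gripper_width: 0.0005
```

jog_arm --translation '[[0, 0, -0.001], [0, 0, -0.002], [0, 0, -0.002]]' --rotation '[[0, 0, 0], [0, 0, 0], [0, 0, 0]]' --claw '[0, 0, 0]'

```text
t: 4.15
ee_pos: [0.507, 0.2101, 0.0444]
ee_rot: [0.68, 0.734, -0.0, 0.001]
wrist_force: [-0.4, -0.2, 1.9]
gripper_width: 0.0005
```

```bash
cat > snap.py <<'E'
import sys
from plant import ctrl
import cv2,pickle
n=sys.argv[1];cam=sys.argv[2]
s=ctrl.read_state();i=ctrl.camera_info(cam);im=ctrl.snapshot(cam);pickle.dump((s,i),open(n+'.pkl','wb'))
if len(sys.argv)>3:
    a=[int(x) for x in sys.argv[3:]];im=cv2.resize(im[a[1]:a[3],a[0]:a[2]],None,fx=a[4],fy=a[4],interpolation=cv2.INTER_CUBIC)
cv2.imwrite(f'pics/{n}.png',im[:,:,::-1])
print(s['t'],s['ee_pos'],s['ee_rot'],s['wrist_force'])
E
python3 snap.py w2 wrist 220 80 420 380 2
```

```text
4.15 [0.50698535 0.21007735 0.04440686] [ 6.79568902e-01  7.33611503e-01 -1.13645006e-04  5.08025339e-04] [-0.40595469 -0.15516848  1.89555834]
```

View pics/w2.png

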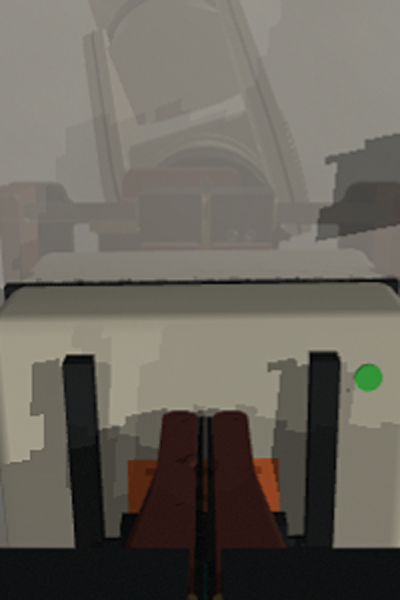

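jog_arm --translation '[[0, 0, -0.001], [0, 0, -0.002], [0, 0, -0.002]]' --rotation '[[0, 0, 0], [0, 0, 0], [0, 0, 0]]' --claw '[0, 0, 0]'

```text
t: 4.5
ee_pos: [0.507, 0.2101, 0.0427]
ee_rot: [0.68, 0.734, -0.0, 0.001]
wrist_force: [-2.9, -0.3, 6.4]
gripper_width: 0.0001
```

jog_arm --translation '[[-0.001, 0, 0.003], [-0.002, 0, 0.02], [-0.002, 0, 0.06], [0.005, 0, 0.1], [0.02, 0, 0.12], [0.02, 0, 0.12]]' --rotation '[[0, 0, 0], [0, 0, 0], [0, 0, 0], [0, 0, 0], [0, 0, 0], [0, 0, 0]]' --claw '[0, 0, 0, 0, 0.03, 0.088]'

```text
t: 5.1
ee_pos: [0.5307, 0.2111, 0.1662]
ee_rot: [0.68, 0.733, 0.004, 0.002]
wrist_force: [0.3, -0.1, -1.1]
gripper_width: 0.013
```

```bash
python3 snap.py w3 wrist 200 100 440 340 2.5
```

```text
Traceback (most recent call last):
  File "snap.py", line 7, in <module>
    a=[int(x) for x in sys.argv[3:]];im=cv2.resize(im[a[1]:a[3],a[0]:a[2]],None,fx=a[4],fy=a[4],interpolation=cv2.INTER_CUBIC)
       ~~~^^^
ValueError: invalid literal for int() with base 10: '2.5'
```

```bash
python3 snap.py w3 wrist 200 80 440 340 2
```

```text
5.15 [0.52839439 0.21041624 0.16383917] [0.67975128 0.73343964 0.00159891 0.00138725] [-1.70619912  0.14413721 -0.99471347]
```

View pics/w3.png

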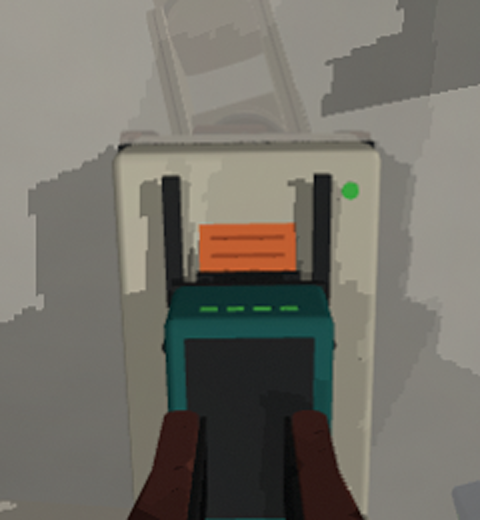

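```bash
python3 - <<'E'
import pickle;from h import *
np.set_printoptions(precision=4,suppress=True)
s,i=pickle.load(open('w3.pkl','rb'))
P=[(-.036,-.025,.053),(-.036,.025,.053),(-.036,-.025,.013),(-.036,.025,.013),]
U=[(200+168/2,80+319/2),(200+332/2,80+318/2),(200+174/2,80+288/2),(200+327/2,80+286/2)]
for n in(2,4):
  q,r=fit(i,P[:n],U[:n],.04,[.56,.21,.08]);print(q,r)
  d=q[:2]-[.564,.2152];print(d@[np.cos(.081),np.sin(.081)],d@[-np.sin(.081),np.cos(.081)])
P=[(-.07,-.017,-.003),(-.07,.017,-.003)];print(fit(i,P,[(200+200/2,80+225/2),(200+296/2,80+223/2)],.04,[.56,.21,.08])[0])
E
```

```text
[0.5526 0.2153 0.0809] [[-2.3092  0.0896]
 [ 2.3093  0.0696]]
-0.011304411225963566 0.0010677073195081656
[0.5534 0.2157 0.0842] [[-1.9378  1.5416]
 [ 2.5883  1.2514]
 [ 0.6176 -1.6935]
 [-1.373  -1.3814]]
-0.010502898326962504 0.001368503704936059
[0.5702 0.2176 0.0958]
```

jog_arm --translation '[[0.019, 0.004, 0], [0.019, 0.004, 0], [0.019, 0.004, 0], [0.019, 0.004, -0.03], [0.019, 0.004, -0.06], [0.019, 0.004, -0.085], [0.019, 0.004, -0.096], [0.019, 0.004, -0.098], [0.019, 0.004, -0.098], [0.019, 0.004, -0.098]]' --rotation '[[0, 0, 0.005], [0, 0, 0.005], [0, 0, 0.005], [0, 0, 0.005], [0, 0, 0.005], [0, 0, 0.005], [0, 0, 0.005], [0, 0, 0.005], [0, 0, 0.005], [0, 0, 0.005]]' --claw '[0.0878, 0.0878, 0.0878, 0.0878, 0.0878, 0.0878, 0.0878, 0.0878, 0.0878, 0.0878]'

```text
t: 6.2
ee_pos: [0.5464, 0.2142, 0.0653]
ee_rot: [0.678, 0.735, 0.001, 0.001]
wrist_force: [0.3, 0.5, -0.3]
gripper_width: 0.0879
```

jog_arm --translation '[[0, 0, 0], [0, 0, 0], [0, 0, 0], [0, 0, 0]]' --rotation '[[0, 0, 0], [0, 0, 0], [0, 0, 0], [0, 0, 0]]' --claw '[0.07, 0.062, 0.057, 0.054]'

```text
t: 6.6
ee_pos: [0.5465, 0.2142, 0.0656]
ee_rot: [0.678, 0.735, 0.001, 0.001]
wrist_force: [-0.3, 0.6, 1.5]
gripper_width: 0.0591
```

jog_arm --translation '[[0, 0, 0], [0, 0, 0], [0, 0, 0], [0, 0, 0]]' --rotation '[[0, 0, 0], [0, 0, 0], [0, 0, 0], [0, 0, 0]]' --claw '[0.054, 0.052, 0.05, 0.048]'

```text
t: 7.0
ee_pos: [0.5464, 0.2142, 0.0656]
ee_rot: [0.678, 0.735, 0.001, 0.001]
wrist_force: [0.1, -0.7, 0.7]
gripper_width: 0.0497
```

jog_arm --translation '[[0, 0, 0], [0, 0, 0], [0, 0, 0]]' --rotation '[[0, 0, 0], [0, 0, 0], [0, 0, 0]]' --claw '[0.045, 0.04, 0.04]'

```text
t: 7.3
ee_pos: [0.5464, 0.2141, 0.0656]
ee_rot: [0.678, 0.735, 0.001, 0.001]
wrist_force: [-0.1, -0.7, 1.5]
gripper_width: 0.05
```

jog_arm --translation '[[-0.002, 0, 0], [-0.004, 0, 0], [-0.006, -0.0005, 0], [-0.008, -0.0006, 0], [-0.01, -0.0008, 0]]' --rotation '[[0, 0, 0], [0, 0, 0], [0, 0, 0], [0, 0, 0], [0, 0, 0]]' --claw '[0.04, 0.04, 0.04, 0.04, 0.04]'

```text
t: 7.8
ee_pos: [0.5363, 0.2133, 0.0657]
ee_rot: [0.678, 0.735, 0.001, 0.001]
wrist_force: [1.4, -0.1, -1.3]
gripper_width: 0.0502
```

jog_arm --translation '[[-0.006, -0.0005, 0], [-0.013, -0.001, 0], [-0.021, -0.0017, 0], [-0.03, -0.0024, 0], [-0.039, -0.0032, 0], [-0.048, -0.0039, 0], [-0.057, -0.0046, 0], [-0.066, -0.0053, 0], [-0.074, -0.006, 0], [-0.08, -0.0065, 0], [-0.08, -0.0065, 0]]' --rotation '[[0, 0, 0], [0, 0, 0], [0, 0, 0], [0, 0, 0], [0, 0, 0], [0, 0, 0], [0, 0, 0], [0, 0, 0], [0, 0, 0], [0, 0, 0], [0, 0, 0]]' --claw '[0.04, 0.04, 0.04, 0.04, 0.04, 0.04, 0.04, 0.04, 0.04, 0.04, 0.04]'

```text
t: 8.9
ee_pos: [0.455, 0.2066, 0.0654]
ee_rot: [0.678, 0.735, 0.0, 0.001]
wrist_force: [0.6, -0.2, -3.8]
gripper_width: 0.0496
```

jog_arm --translation '[[0, 0, 0.02], [0, 0, 0.05], [0, -0.02, 0.08], [0, -0.06, 0.11], [0.005, -0.1, 0.14], [0.01, -0.14, 0.16], [0.015, -0.18, 0.175], [0.02, -0.22, 0.185], [0.027, -0.26, 0.185], [0.027, -0.3, 0.185], [0.027, -0.34, 0.185], [0.027, -0.38, 0.185]]' --rotation '[[0, 0, 0], [0, 0, 0], [0, 0, -0.01], [0, 0, -0.02], [0, 0, -0.03], [0, 0, -0.04], [0, 0, -0.05], [0, 0, -0.06], [0, 0, -0.07], [0, 0, -0.08], [0, 0, -0.092], [0, 0, -0.092]]' --claw '[0.04, 0.04, 0.04, 0.04, 0.04, 0.04, 0.04, 0.04, 0.04, 0.04, 0.04, 0.04]'

```text
t: 10.1
ee_pos: [0.4818, -0.1752, 0.2504]
ee_rot: [0.711, 0.703, 0.0, 0.001]
wrist_force: [1.5, 0.2, -3.2]
gripper_width: 0.0497
```

jog_arm --translation '[[0, -0.025, 0], [0, -0.05, 0], [0, -0.066, 0], [0, -0.066, 0], [0, -0.066, 0]]' --rotation '[[0, 0, 0], [0, 0, 0], [0, 0, 0], [0, 0, 0], [0, 0, 0]]' --claw '[0.04, 0.04, 0.04, 0.04, 0.04]'

```text
t: 10.6
ee_pos: [0.4816, -0.2408, 0.2502]
ee_rot: [0.711, 0.703, 0.0, 0.0]
wrist_force: [-0.4, 1.2, -2.8]
gripper_width: 0.0498
```

```bash
python3 snap.py w4 wrist 200 60 440 340 2; python3 - <<'E'
from plant import ctrl
from h import *
i=ctrl.camera_info('top');C=-i['R'].T@i['t']
def w(u,v,z):
    d=i['R'].T@np.linalg.inv(i['K'])@[u,v,1];return C+d*(z-C[2])/d[2]
a,b=w(397,105,.03),w(399,277,.03);print(a,b,np.arctan2(a[1]-b[1],a[0]-b[0]))
E
```

```text
10.6 [ 0.48157896 -0.24084995  0.25017906] [7.11266093e-01 7.02922736e-01 2.34786146e-04 3.41948753e-04] [-0.40989476  1.24728963 -2.83434445]
[ 0.87300224 -0.19158461  0.03      ] [ 0.47179884 -0.18441821  0.03      ] -0.0178603535665587
```

View pics/w4.png

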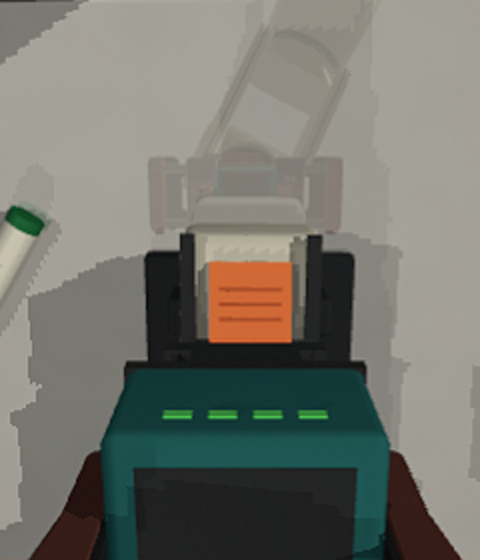

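```bash
python3 - <<'E'
import pickle;from h import *
np.set_printoptions(precision=4,suppress=True)
s,i=pickle.load(open('w4.pkl','rb'))
c=lambda L:[(200+(u+.5)/2-.5,60+(v+.5)/2-.5) for u,v in L]
tg=[(-.07,-.017,-.003),(-.07,.017,-.003),(-.036,-.017,.005),(-.036,.017,.005)]
print('vac',fit(i,tg,c([(208,262),(292,262),(209,343),(292,342)]),.075,[.53,-.24,0]))
P=[(-.036,-.025,.053),(-.036,.025,.053)]
z0=s['ee_pos'][2]-.0255
q,r=fit(i,P,c([(103,437),(388,436)]),z0,[.48,-.24,0]);print('pack',q,r,s['ee_pos'])
E
```

```text
vac (array([ 0.5316, -0.2377, -0.0065]), array([[ 0.3168, -0.9339],
       [-0.3139, -1.1972],
       [ 0.2218,  0.9771],
       [-0.2244,  1.2219]]))
pack [ 0.4878 -0.2394 -0.0092] [[-3.4121  0.2251]
 [ 3.4107  0.1985]] [ 0.4816 -0.2408  0.2502]
```

jog_arm --translation '[[-0.04, 0.003, 0], [-0.077, 0.003, -0.02], [-0.077, 0.003, -0.06], [-0.077, 0.003, -0.1], [-0.077, 0.003, -0.13], [-0.077, 0.003, -0.145], [-0.077, 0.003, -0.149], [-0.077, 0.003, -0.149], [-0.077, 0.003, -0.149]]' --rotation '[[0, 0, 0], [0, 0, 0], [0, 0, 0], [0, 0, 0], [0, 0, 0], [0, 0, 0], [0, 0, 0], [0, 0, 0], [0, 0, 0]]' --claw '[0.04, 0.04, 0.04, 0.04, 0.04, 0.04, 0.04, 0.04, 0.04]'

```text
t: 11.55
ee_pos: [0.4054, -0.2374, 0.1022]
ee_rot: [0.711, 0.703, 0.0, 0.001]
wrist_force: [-0.1, 0.3, -4.3]
gripper_width: 0.0501
```

jog_arm --translation '[[0.004, 0, -0.001], [0.01, 0, -0.001], [0.016, 0, -0.001], [0.022, 0, -0.001], [0.028, 0, -0.001], [0.034, 0, -0.001], [0.04, 0, -0.001], [0.046, -0.0005, -0.001], [0.052, -0.0006, -0.001], [0.057, -0.0007, -0.001], [0.057, -0.0007, -0.001]]' --rotation '[[0, 0, 0], [0, 0, 0], [0, 0, 0], [0, 0, 0], [0, 0, 0], [0, 0, 0], [0, 0, 0], [0, 0, 0], [0, 0, 0], [0, 0, 0], [0, 0, 0]]' --claw '[0.04, 0.04, 0.04, 0.04, 0.04, 0.04, 0.04, 0.04, 0.04, 0.04, 0.04]'

```text
t: 12.65
ee_pos: [0.4635, -0.2384, 0.1013]
ee_rot: [0.711, 0.704, 0.001, 0.002]
wrist_force: [0.0, -0.4, -2.6]
gripper_width: 0.05
```

Now into the mouth and rails in small steps.

jog_arm --translation '[[0.003, 0, 0], [0.006, 0, 0], [0.009, 0, 0], [0.012, 0, 0], [0.012, 0, 0]]' --rotation '[[0, 0, 0], [0, 0, 0], [0, 0, 0], [0, 0, 0], [0, 0, 0]]' --claw '[0.04, 0.04, 0.04, 0.04, 0.04]'

```text
t: 13.15
ee_pos: [0.4761, -0.2384, 0.1014]
ee_rot: [0.711, 0.704, 0.001, 0.002]
wrist_force: [1.0, 0.2, -1.6]
gripper_width: 0.0494
```

jog_arm --translation '[[0.002, 0, 0], [0.005, 0, 0], [0.008, 0, 0], [0.01, 0, 0], [0.01, 0, 0]]' --rotation '[[0, 0, 0], [0, 0, 0], [0, 0, 0], [0, 0, 0], [0, 0, 0]]' --claw '[0.04, 0.04, 0.04, 0.04, 0.04]'

```text
t: 13.65
ee_pos: [0.4866, -0.2385, 0.1014]
ee_rot: [0.711, 0.704, 0.001, 0.002]
wrist_force: [0.2, 0.6, -2.7]
gripper_width: 0.0504
```

jog_arm --translation '[[0.003, 0, 0], [0.006, 0, 0], [0.009, -0.0001, 0], [0.012, -0.0002, 0], [0.012, -0.0002, 0]]' --rotation '[[0, 0, 0], [0, 0, 0], [0, 0, 0], [0, 0, 0], [0, 0, 0]]' --claw '[0.04, 0.04, 0.04, 0.04, 0.04]'

```text
t: 14.15
ee_pos: [0.4993, -0.2389, 0.1015]
ee_rot: [0.711, 0.704, 0.001, 0.003]
wrist_force: [0.3, -0.6, -1.9]
gripper_width: 0.0495
```

jog_arm --translation '[[0.003, 0, 0], [0.006, 0, 0], [0.009, -0.0001, 0], [0.011, -0.0002, 0], [0.011, -0.0002, 0]]' --rotation '[[0, 0, 0], [0, 0, 0], [0, 0, 0], [0, 0, 0], [0, 0, 0]]' --claw '[0.04, 0.04, 0.04, 0.04, 0.04]'

```text
t: 14.65
ee_pos: [0.5107, -0.2391, 0.1015]
ee_rot: [0.71, 0.704, 0.001, 0.003]
wrist_force: [-0.0, -0.8, -2.4]
gripper_width: 0.0499
```

jog_arm --translation '[[0.002, 0, 0], [0.004, 0, 0], [0.006, 0, 0], [0.006, 0, 0]]' --rotation '[[0, 0, 0], [0, 0, 0], [0, 0, 0], [0, 0, 0]]' --claw '[0.04, 0.04, 0.04, 0.04]'

```text
t: 15.05
ee_pos: [0.5165, -0.239, 0.1014]
ee_rot: [0.71, 0.704, 0.001, 0.003]
wrist_force: [-1.2, -0.6, -2.7]
gripper_width: 0.0502
```

jog_arm --translation '[[0.002, 0, 0], [0.004, 0, 0], [0.006, 0, 0], [0.006, 0, 0]]' --rotation '[[0, 0, 0], [0, 0, 0], [0, 0, 0], [0, 0, 0]]' --claw '[0.04, 0.04, 0.04, 0.04]'

```text
t: 15.45
ee_pos: [0.5227, -0.239, 0.1013]
ee_rot: [0.71, 0.704, 0.001, 0.003]
wrist_force: [-2.1, -0.3, -3.4]
gripper_width: 0.0499
```

jog_arm --translation '[[0.002, 0, 0], [0.004, 0, 0], [0.004, 0, 0]]' --rotation '[[0, 0, 0], [0, 0, 0], [0, 0, 0]]' --claw '[0.04, 0.04, 0.04]'

```text
t: 15.75
ee_pos: [0.5271, -0.239, 0.1013]
ee_rot: [0.71, 0.704, 0.001, 0.003]
wrist_force: [-1.8, -1.1, -2.0]
gripper_width: 0.0496
```

jog_arm --translation '[[0.002, 0, 0], [0.004, 0, 0], [0.004, 0, 0]]' --rotation '[[0, 0, 0], [0, 0, 0], [0, 0, 0]]' --claw '[0.04, 0.04, 0.04]'

```text
t: 16.05
ee_pos: [0.5316, -0.239, 0.1013]
ee_rot: [0.71, 0.704, 0.001, 0.003]
wrist_force: [-3.4, -0.6, -2.7]
gripper_width: 0.0496
```

jog_arm --translation '[[0.002, 0, 0], [0.004, 0, 0], [0.004, 0, 0]]' --rotation '[[0, 0, 0], [0, 0, 0], [0, 0, 0]]' --claw '[0.04, 0.04, 0.04]'

```text
t: 16.35
ee_pos: [0.5358, -0.239, 0.1013]
ee_rot: [0.71, 0.704, 0.001, 0.003]
wrist_force: [-1.8, -0.1, -2.6]
gripper_width: 0.0498
```

jog_arm --translation '[[0.002, 0, 0], [0.004, 0, 0], [0.004, 0, 0]]' --rotation '[[0, 0, 0], [0, 0, 0], [0, 0, 0]]' --claw '[0.04, 0.04, 0.04]'

```text
t: 16.65
ee_pos: [0.54, -0.239, 0.1012]
ee_rot: [0.71, 0.704, 0.001, 0.003]
wrist_force: [-3.8, -1.6, -2.0]
gripper_width: 0.0499
```

jog_arm --translation '[[0.001, 0, 0], [0.003, 0, 0], [0.003, 0, 0]]' --rotation '[[0, 0, 0], [0, 0, 0], [0, 0, 0]]' --claw '[0.04, 0.04, 0.04]'

```text
t: 16.95
ee_pos: [0.5431, -0.2391, 0.1012]
ee_rot: [0.71, 0.704, 0.001, 0.003]
wrist_force: [-3.4, -1.0, -2.0]
gripper_width: 0.0498
```

jog_arm --translation '[[0.001, 0, 0], [0.003, 0, 0], [0.003, 0, 0]]' --rotation '[[0, 0, 0], [0, 0, 0], [0, 0, 0]]' --claw '[0.04, 0.04, 0.04]'

```text
t: 17.25
ee_pos: [0.5463, -0.2391, 0.1011]
ee_rot: [0.71, 0.704, 0.001, 0.003]
wrist_force: [-4.3, -0.8, -3.0]
gripper_width: 0.0502
```

jog_arm --translation '[[0.001, 0, 0], [0.002, 0, 0], [0.002, 0, 0]]' --rotation '[[0, 0, 0], [0, 0, 0], [0, 0, 0]]' --claw '[0.04, 0.04, 0.04]'

```text
t: 17.55
ee_pos: [0.5466, -0.2387, 0.1006]
ee_rot: [0.71, 0.704, 0.001, 0.001]
wrist_force: [-10.2, -1.2, -0.6]
gripper_width: 0.0497
```

jog_arm --translation '[[0.001, 0, 0], [0.002, 0, 0], [0.002, 0, 0]]' --rotation '[[0, 0, 0], [0, 0, 0], [0, 0, 0]]' --claw '[0.04, 0.04, 0.04]'

```text
t: 17.85
ee_pos: [0.5467, -0.2386, 0.1007]
ee_rot: [0.711, 0.704, -0.001, -0.0]
wrist_force: [-12.3, -1.9, 5.3]
gripper_width: 0.05
```

jog_arm --translation '[[0.001, 0, 0], [0.002, 0, 0], [0.002, 0, 0]]' --rotation '[[0, 0, 0], [0, 0, 0], [0, 0, 0]]' --claw '[0.04, 0.04, 0.04]'

```text
t: 18.15
ee_pos: [0.5467, -0.2386, 0.1008]
ee_rot: [0.711, 0.704, -0.002, -0.002]
wrist_force: [-13.9, -2.5, 4.5]
gripper_width: 0.0499
```

```bash
python3 snap.py w5 wrist 200 40 440 320 2
```

```text
18.15 [ 0.54668829 -0.23858819  0.1008411 ] [ 0.71069031  0.70350073 -0.00167661 -0.00178831] [-13.87906625  -2.46765549   4.46787515]
```

View pics/w5.png

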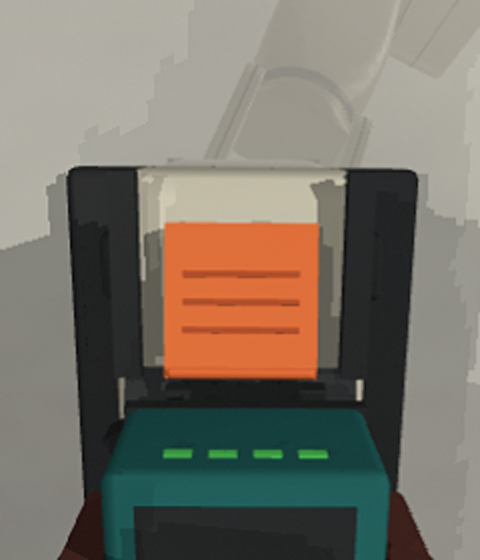

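```bash
python3 - <<'E'
import pickle;from h import *
np.set_printoptions(precision=4,suppress=True)
s,i=pickle.load(open('w5.pkl','rb'))
c=lambda L:[(200+(u+.5)/2-.5,40+(v+.5)/2-.5) for u,v in L]
for d in(0,.004,.008):
  tg=[(-.07,-.017,-.003-d),(-.07,.017,-.003-d),(-.036,-.017,.005-d),(-.036,.017,.005-d)]
  print(d,fit(i,tg,c([(165,223),(317,223),(164,376),(318,376)]),.075,[.53,-.24,0]))
P=[(-.036,-.025,.053),(-.036,.025,.053)]
print('pack',fit(i,P,c([(103,473),(388,473)]),.075,[.55,-.24,0]))
E
```

```text
0 (array([ 0.55  , -0.2382, -0.0117]), array([[-0.6353, -1.3404],
       [ 0.6252, -1.3308],
       [ 0.3472,  1.431 ],
       [-0.337 ,  1.4419]]))
0.004 (array([ 0.5507, -0.2383, -0.0117]), array([[ 0.2132, -0.5284],
       [-0.2222, -0.5181],
       [ 1.1742,  0.5141],
       [-1.165 ,  0.5255]]))
0.008 (array([ 0.5514, -0.2383, -0.0117]), array([[ 1.0254,  0.2511],
       [-1.0333,  0.262 ],
       [ 1.9662, -0.3617],
       [-1.9579, -0.3498]]))
pack (array([ 0.5526, -0.2373, -0.0116]), array([[-3.2177,  0.1934],
       [ 3.2186,  0.1962]]))
```

jog_arm --translation '[[-0.001, 0, 0], [-0.002, 0, 0], [-0.002, 0, 0]]' --rotation '[[0, 0, 0], [0, 0, 0], [0, 0, 0]]' --claw '[0.04, 0.04, 0.04]'

```text
t: 18.5
ee_pos: [0.545, -0.2386, 0.1009]
ee_rot: [0.711, 0.703, -0.001, -0.001]
wrist_force: [-3.0, -1.2, -3.2]
gripper_width: 0.05
```

jog_arm --translation '[[-0.001, 0, 0], [-0.002, 0, 0], [-0.002, 0, 0]]' --rotation '[[0, 0, 0], [0, 0, 0], [0, 0, 0]]' --claw '[0.04, 0.04, 0.04]'

```text
t: 18.8
ee_pos: [0.5443, -0.2387, 0.1011]
ee_rot: [0.711, 0.703, -0.001, -0.0]
wrist_force: [3.6, 0.4, -4.6]
gripper_width: 0.05
```

jog_arm --translation '[[0.0005, 0, 0], [0.0005, 0, 0], [0.0005, 0, 0], [0.0005, 0, 0], [0.0005, 0, 0], [0.0005, 0, 0], [0.0005, 0, 0], [0.0005, 0, 0]]' --rotation '[[0, 0, 0], [0, 0, 0], [0, 0, 0], [0, 0, 0], [0, 0, 0], [0, 0, 0], [0, 0, 0], [0, 0, 0]]' --claw '[0.06, 0.07, 0.075, 0.08, 0.08, 0.08, 0.08, 0.08]'

```text
t: 19.6
ee_pos: [0.5448, -0.2387, 0.1011]
ee_rot: [0.711, 0.703, -0.001, -0.0]
wrist_force: [0.0, -0.9, 0.4]
gripper_width: 0.0797
```

jog_arm --translation '[[0, 0, 0.01], [0, 0, 0.03], [0, 0, 0.06], [-0.01, 0, 0.09], [-0.03, 0, 0.11], [-0.05, 0, 0.12], [-0.05, 0, 0.12], [-0.05, 0, 0.12]]' --rotation '[[0, 0, 0], [0, 0, 0], [0, 0, 0], [0, 0, 0], [0, 0, 0], [0, 0, 0], [0, 0, 0], [0, 0, 0]]' --claw '[0.08, 0.08, 0.08, 0.08, 0.08, 0.08, 0.08, 0.08]'

```text
t: 20.4
ee_pos: [0.4951, -0.2389, 0.2219]
ee_rot: [0.711, 0.703, -0.0, 0.0]
wrist_force: [-0.3, 0.4, -0.1]
gripper_width: 0.0803
```

```bash
python3 snap.py w6 wrist 200 60 440 340 2
```

```text
20.4 [ 0.49514324 -0.23888215  0.22186867] [ 7.10952399e-01  7.03239928e-01 -3.65255735e-04  3.94754486e-04] [-0.29629466  0.38290971 -0.10703561]
```

View pics/w6.png

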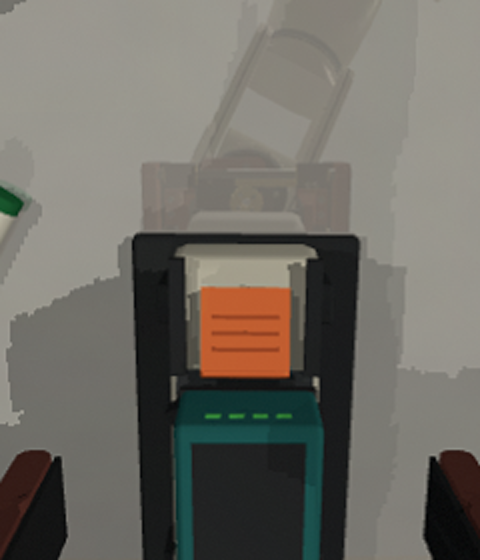

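```bash
python3 - <<'E'
import pickle;from h import *
np.set_printoptions(precision=4,suppress=True)
s,i=pickle.load(open('w6.pkl','rb'))
c=lambda L:[(200+(u+.5)/2-.5,60+(v+.5)/2-.5) for u,v in L]
for d in(0,.004,.008):
  tg=[(-.07,-.017,-.003-d),(-.07,.017,-.003-d),(-.036,-.017,.005-d),(-.036,.017,.005-d)]
  q,r=fit(i,tg,c([(201,287),(291,287),(200.5,377),(291,377)]),.075,[.55,-.24,0]);print(d,q,r.round(2).tolist())
P=[(-.036,-.025,.053),(-.036,.025,.053)]
print('pack',fit(i,P,c([(177,429),(322,429)]),.075,[.55,-.24,0])[0])
from plant import ctrl
print(ctrl.hand_in(),ctrl.read_state()['t'])
E
```

```text
0 [ 0.5497 -0.2381 -0.0133] [[0.08, -0.42], [-0.13, -0.36], [0.45, 0.37], [-0.39, 0.43]]
0.004 [ 0.5508 -0.2381 -0.0133] [[0.37, -0.13], [-0.43, -0.07], [0.74, 0.05], [-0.68, 0.11]]
0.008 [ 0.5519 -0.2381 -0.0133] [[0.66, 0.15], [-0.72, 0.21], [1.03, -0.25], [-0.96, -0.19]]
pack [ 0.5508 -0.2368 -0.0119]
the job is handed in; nothing more can be done
the job is handed in; nothing more can be done
```

I moved the pack from the charger to the vacuum and handed the job in at about 20.5 s of the 61 s. The hand-in gave no verdict.

- **Off the charger:** I pressed the charger's tongue until the pack sprung about 10.5 mm loose. I then gripped the pack and slid it about 100 mm off along the rails.
- **Into the vacuum:** I pushed the pack in until it stopped hard. The vacuum slid about 19 mm forward against its cradle lip on the way. The most force read at the wrist was about 14 N along the rails (15 N in all). I then let go and backed the hand clear.

**Last checks:**
- **Tongue:** the last close-up shows the whole of the vacuum's tongue behind the pack. The picture fit could not tell firmly whether it is fully up.
- **Latch by feel:** a gentle pull back was held at +3.6 N, which suggests the catch is engaged.
- **Position:** the pack measures about 1 mm beyond home and 1.3 mm to the side. That is within the limits, and close to the camera's error of about 2 mm.
- **Hand clear:** the wrist force was near zero after release.

I did not take a fresh overview picture to check the markers and basket. The route stayed well above the basket, and I felt no unexpected contact.

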